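# Unlock the belt tension gauge and proof-pull it to its set mark

## Robot

A 6-joint arm with a two-finger parallel gripper is mounted at the origin on a cart in front of the work surface, level with it; the furniture and walls round the work are solid. World frame = base frame: x ahead of the robot, y to its left, z up, the work surface at z = 0. Lengths are in mm, angles in rad, forces in N, time in s.
With the tool pointing down it reaches from about 275 to 875 mm from the base axis. Payload 12.5 kg.
Tool frame: the origin (TCP) lies between the finger pads; the fingertips stand 14 mm ahead of it and the grasp point (between the pads) lies 5 mm behind it; z points along the fingers, y is the line along which they close (so a half turn about z gives the same grasp; the last joint's range is limited). The gripper opens to 85 mm and grips with 20 to 120 N. Pads are 22 mm wide; open, the fingers measure 114 mm over their backs; the gripper's body (76 mm by 85 mm) begins 54 mm behind the grasp point. The pads swing forward as they close: fully open they stand 13 mm farther back than shut.
Start: joints at [1.085, 0.351, 1.652, -0, 1.139, -0.085], TCP at [214.553, 506.41, 221.09] pointing down, gripper open.
Joint ranges: [-2.75, 2.75], [-0.79, 2.1], [0.01, 2.65], [-1.57, 4.71], [0.07, 3.14], [-2.87, 2.87]. Speed limits (rad/s): [2.22, 2.22, 2.79, 3.14, 3.14, 3.14].

## Interface

Orientations are given as a unit quaternion [w, x, y, z].
In Python, from bench import robot, cams, workorder gives the robot as it stands. The module is installed in compiled form; this text tells all that it offers.
- The arm moves only by the tool play_rows, never from a script. Its argument "targets" is a list of rows, each a list of 4 numbers: the shift along the tool's x, y, z in m, then the turn about the tool's z in degrees. A call has 1 to 8 rows; each row shifts and turns the commanded pose from where the row before left it, along the tool's axes as they then stand; what a row does not reach is not made up. A row lasts 1/12 s, in which the tool goes at most 41.7 mm and 7.16 degrees, less where a joint would pass 70% of its speed; a pose out of reach is approached as far as the arm can. A call with a gripper value outside its range is refused whole. "fingers" is the opening, from -1 (shut) to 1 (fully open), set as the call begins (left out, the last holds). The fingers move at their own pace and stop on an object; the grip force is fixed at half the most. Time passes only in rows, so rows that do not move let the fingers close. It gives the time, the measured TCP pose, the force, the opening and the grip force at its end, in the units of the state.
- robot.read_state(): the state, without advancing time (a new reading comes with each control period).
- cams.grab_frame(name): name is "side" or "top" or "wrist"; returns (picture, depth): 420x560x3 uint8, blue, green, red; 420x560 float32, mm along the optical axis (not along the pixel's ray), 0 where there is no reading.
- cams.get_calibration(name): a dict with "fx", "fy", "cx", "cy" (pixels), "cam_to_world" (4x4, takes a point from camera to world coordinates). Camera axes: x right, y down, z forward; pixel columns grow to the right and rows downward; lengths in mm; the calibration is good to about 2 mm. The wrist camera is an equidistant fisheye: a pixel r from the principal point sees the ray r / f radians off the axis. A picture is of the moment at which its call begins: read the wrist's pose just before it. get_calibration takes no time and is no camera call; for the wrist camera it gives the pose at the moment of the call.
- workorder.sign_off(): hands the job in; it is judged then, once.
The state is a dict: "time_s": time; "joint_pos": joint angles; "qvel": joint speeds; "joint_torque": joint torques, N m; "tcp_pos": TCP position; "ee_rot": TCP orientation; "wrist_force": force on the tool from outside, world axes, zero at the start; "ft_torque": the same for the moment, N m; "gripper_width": finger opening in mm; "gripper_force": force on a finger pad.
Only numpy, scipy, OpenCV 4.12 (cv2) and the standard library are available. Lean on these libraries where they do the work, as an engineer would, in place of code of your own. Each camera call takes 0.05 s, during which the arm holds its last target. There are 200 camera calls.

## Task

Lift the red transit plate straight up off its two dowels, keeping it level, and lay it flat, ribbed side up, on the black rubber mat. Then pull the tension gauge's yellow grip out along its rail until the black pointer lines up with the red set tab, without pulling well past it, and hold it there for two seconds. Finally ease the grip slowly back until it is fully home (never let it snap back) and let go, leaving the other things on the bench where they are.

Things in the scene. Friction and masses are not known exactly. Their poses are not given: they have to be found in the camera images.
- stand: fixed test stand, grey base 420 x 90 x 12 mm; origin on the bench under the rail; x runs along the rail away from the grip (pull is toward stand -x), z up. Aluminium beam 50 mm wide, x -165 to +30 mm, top at z 68. Dark bridge with a fixed dowel at x +15 mm, top of dowel z 129. Blue bracket with a hanging weighted arm, 170 mm high, at x +220 mm. Base spans x -165 to +255 mm
- plate: loose red transit plate 120 (x) x 50 (y) x 10 mm, 0.3 kg; origin at the centre of its underside. Grip rib on top centre: 20 mm thick (x), 44 long (y), from 10 to 45 mm above the underside. Starts level at stand x -25, y 0, z 105 mm on two 10 mm dowels 24 mm tall (holes 11.6 mm at plate x -40, +40 mm), one on the bridge, one on the gauge's crosshead; while it is on, the gauge is locked
- mat: fixed black rubber mat 170 (x) x 110 (y) x 4 mm; origin at the centre of its underside on the bench, so its top is 4 mm up. Fixed room things near the work: a balancing machine up to 410 mm high either side (left one at world y over 0.285, right one at y under -0.27, x from 0.38 to 0.91 m), and between them an orange pad with black rotors, 33 mm high, x 0.38 to 0.60, y -0.055 to 0.115
- pull_grip (a point): centre of the yellow pull grip, an upright bar 16 mm thick (stand x), 70 wide (y), 32 high, on two posts above the aluminium crosshead (50 mm wide, top 50 mm below this point; its dowel, 70 mm behind, ends 26 mm below this point). At home at stand x -135, y 0, z 155 mm. Axes like the stand's; slides only along stand x
- pointer (a point): tip line of the black pointer fin (3 mm thick), which rides on the sprung rod with the grip, 250 mm behind the grip (stand +x), over the white scale on top of the grey spring housing. Axes like the stand's
- set_mark (a point): line of the red set tab (3 mm fin) clamped on the spring housing beside the pointer's track. The gauge is on its mark when pointer and tab have the same stand x, within 4 mm. Axes like the stand's. It stands 35 to 50 mm from the resting pointer toward the grip, and moves along with the housing
- gauge (a joint): extension of the sprung rod out of its housing, m; 0 fully home, grows as the grip is pulled (the pointer moves equally along the scale), stop at 0.085. Spring force = 1.8 N + 180 N/m x extension, so 8 to 11 N at the mark. Released under load it snaps back
- tow (a joint): how far the spring housing itself has been towed toward stand -x, m; 0 at home against a stop. It hangs on the weighted arm, which yields under the pull: about 10 to 30 mm at the mark, depending on a hidden weight, with a damper (30 N s/m) so that it follows with a delay of about half a second. The grip's travel is tow + gauge
- set_tab (a joint): position of the set tab: the value of joint gauge, m, at which the pointer lines up with it; it stays where it is clamped
- bottle: bystander: white squeeze bottle with a red tip, 112 mm high, origin under its centre
- tape: bystander: roll of tape, 96 mm across, 25 mm high
- pen: bystander: marker pen 129 mm long, 17 mm high
- dish: bystander: shallow aluminium dish 70 mm across, 16 mm high
- driver: bystander: red-handled screwdriver 197 mm long
Not all that is in view belongs to the job. Several things have the shape of the plate; the one meant has the colours described above.

How it is judged:
By the outcome, as a careful person would: the job done as asked, in the order asked, and still so for the second after the job is handed in, with the robot touching nothing.
It also fails if it takes over 72 s, if anything falls off the work surface, if the arm or the gripper's body presses on something with over 40 N, if the wrist force passes 120 N, or if a joint passes its speed limit or range.

## Working session

There is one attempt and no reset: what is moved stays moved. The work goes in short steps, Python scripts to look and compute and a tool call to move; the robot and the scene stay as the last step left them, time stands still between calls to the robot, and variables do not carry over. Pictures are saved under pics/ and viewed, at most 10 in all, crops included, and the job is handed in when it is done.

Besides the shell and the picture viewer there is one more tool, called after ">>>" as name(argument=value, ...), one argument or row to a line, values as JSON. play_rows: Moves the arm, as the interface text tells. Its arguments: {"type":"object","properties":{"targets":{"type":"array"},"fingers":{"type":"number"}},"required":["targets"]}

```bash
mkdir -p pics; python3 - <<'E'
from bench import robot,cams
import cv2,numpy as np
s=robot.read_state();print(s)
for n in("side","top"):
    im,d=cams.grab_frame(n);cv2.imwrite(f"pics/{n}0.png",im);np.savez(f"{n}0.npz",im=im,d=d)
    c=cams.get_calibration(n);print(n,c)
E
```

```text
{'time_s': 0.0, 'joint_pos': array([ 1.08537373e+00,  3.51222864e-01,  1.65242401e+00, -8.78167012e-06,
        1.13908216e+00, -8.45765205e-02]), 'qvel': array([-1.88968125e-05,  2.08591875e-04,  1.63511395e-03, -1.61735984e-04,
       -1.13666515e-03,  4.09736438e-04]), 'joint_torque': array([ 2.40854075e-03, -5.06109095e+01, -2.91399068e+01,  9.09388336e-05,
        4.51485015e-03,  1.52265511e-05]), 'tcp_pos': array([214.41725743, 506.11688821, 220.565776  ]), 'ee_rot': array([-1.55924922e-04,  1.99082084e-01,  9.79982653e-01, -5.46392596e-04]), 'wrist_force': array([-0.2858108 ,  0.00914649,  0.35216959]), 'ft_torque': array([-0.02483588, -0.05646595, -0.0523148 ]), 'gripper_force': 0.0, 'gripper_width': 85.53325701831032}
side {'fx': 423.72152593614095, 'fy': 423.72152593614095, 'cx': 279.5708752573787, 'cy': 208.33274969261066, 'cam_to_world': array([[ 9.97394537e-01, -5.25314259e-02,  4.94427582e-02,
         5.35606242e+02],
       [-7.15844978e-02, -6.35834676e-01,  7.68498487e-01,
        -1.00243474e+03],
       [-8.93290117e-03, -7.70035528e-01, -6.37938468e-01,
         9.13720845e+02],
       [ 0.00000000e+00,  0.00000000e+00,  0.00000000e+00,
         1.00000000e+00]])}
top {'fx': 491.4260991007983, 'fy': 491.4260991007983, 'cx': 279.2225630237931, 'cy': 210.765428618264, 'cam_to_world': array([[-2.50070174e-02, -9.91965166e-01,  1.24015155e-01,
         4.47828571e+02],
       [-9.99643040e-01,  2.36457410e-02, -1.24367019e-02,
        -6.14175355e+01],
       [ 9.40434482e-03, -1.24281891e-01, -9.92202384e-01,
         1.30379205e+03],
       [ 0.00000000e+00,  0.00000000e+00,  0.00000000e+00,
         1.00000000e+00]])}
```

View pics/side0.png

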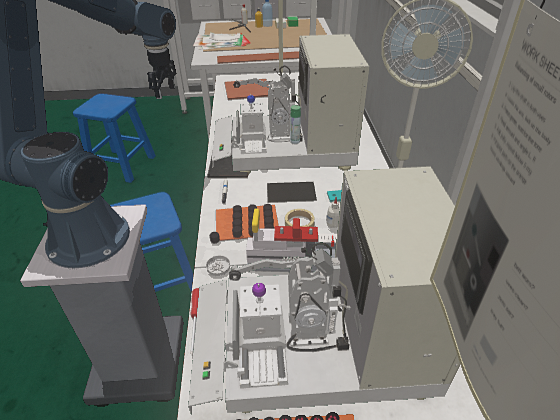

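View pics/top0.png

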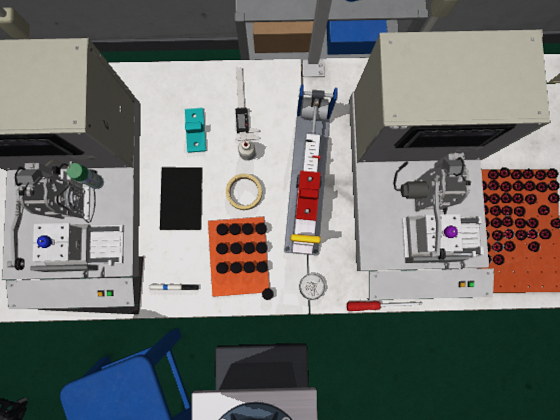

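The side view shows the red plate near (296,232). In the top view the red plate is at (308,195), the yellow grip at (305,239), the red tab about (315,157) and the black mat at (181,198). The stand runs away from the robot.

```bash
cat >h.py <<'E'
import numpy as np,cv2
from bench import cams
def ray(c,u,v):
    T=c["cam_to_world"];d=T[:3,:3]@np.array([(u-c["cx"])/c["fx"],(v-c["cy"])/c["fy"],1]);return T[:3,3],d
def onz(c,u,v,z):
    o,d=ray(c,u,v);return o+d*(z-o[2])/d[2]
def proj(c,p):
    T=c["cam_to_world"];q=T[:3,:3].T@(np.asarray(p)-T[:3,3]);return c["fx"]*q[0]/q[2]+c["cx"],c["fy"]*q[1]/q[2]+c["cy"]
def cloud(c,d):
    v,u=np.mgrid[:420,:560];P=np.stack([(u-c["cx"])/c["fx"]*d,(v-c["cy"])/c["fy"]*d,d],-1)
    return P@c["cam_to_world"][:3,:3].T+c["cam_to_world"][:3,3]
def masks(im):
    h=cv2.cvtColor(im,cv2.COLOR_BGR2HSV);H,S,V=[h[...,i].astype(int) for i in range(3)]
    return dict(red=((H<6)|(H>174))&(S>150)&(V>70),yel=(H>20)&(H<35)&(S>150)&(V>120),blk=(V<45))
E
python3 - <<'E'
from h import *
z=np.load("top0.npz");im,d=z["im"],z["d"];c=cams.get_calibration("top");P=cloud(c,d);m=masks(im)
def rect(mask,box,zlo,zhi,zp,name):
    b=np.zeros(mask.shape,bool);b[box[1]:box[3],box[0]:box[2]]=1
    k=mask&b&(P[...,2]>zlo)&(P[...,2]<zhi);v,u=np.nonzero(k)
    if len(u)<5: print(name,len(u));return
    q=np.array([onz(c,a,e,zp)[:2] for a,e in zip(u,v)],np.float32)
    (ce,wh,an)=cv2.minAreaRect(q);print(name,len(u),"ctr",np.round(ce,1),"wh",np.round(wh,1),"ang",round(an,2),"zmed",round(float(np.median(P[k][:,2])),1),"mean",q.mean(0).round(1))
rect(m["red"],(285,160,335,230),98,125,115,"plate")
rect(m["red"],(285,160,335,230),138,165,150,"rib")
rect(m["yel"],(280,225,340,255),140,190,171,"grip")
rect(m["blk"],(150,155,210,240),-10,25,4,"mat")
rect(m["red"],(300,140,335,168),20,250,130,"tab")
v,u=np.nonzero(m["red"][140:168,300:335]);print(list(zip(u+300,v+140)),P[v+140,u+300,2].round())
# blue bracket
h=cv2.cvtColor(im,cv2.COLOR_BGR2HSV);bl=(h[...,0]>100)&(h[...,0]<125)&(h[...,1]>120)
rect(bl,(290,75,345,125),100,200,165,"bracket")
x0,x1,y0,y1=285,345,75,260
cv2.imwrite("pics/c1.png",cv2.resize(im[130:260,260:360],None,fx=6,fy=4.6,interpolation=cv2.INTER_CUBIC))
# depth map of stand base grey edges
E
```

```text
plate 753 ctr [ 633.6 -147.8] wh [ 50.2 119.6] ang 83.17 zmed 113.3 mean [ 631.7 -147.1]
rib 157 ctr [ 633.5 -147.4] wh [43.1 20.7] ang 83.39 zmed 147.5 mean [ 633.7 -147.3]
grip 198 ctr [ 523.8 -134.4] wh [67.5 15.7] ang 83.84 zmed 168.5 mean [ 524. -134.]
mat 2462 ctr [650.2 184.3] wh [107.1 164.9] ang 88.51 zmed 2.6 mean [649.9 184.4]
tab 16 ctr [ 726.9 -171.1] wh [16.4  7.8] ang 61.52 zmed 101.6 mean [ 725.3 -171.9]
[(np.int64(313), np.int64(156)), (np.int64(314), np.int64(156)), (np.int64(315), np.int64(156)), (np.int64(316), np.int64(156)), (np.int64(317), np.int64(156)), (np.int64(318), np.int64(156)), (np.int64(319), np.int64(156)), (np.int64(320), np.int64(156)), (np.int64(315), np.int64(157)), (np.int64(316), np.int64(157)), (np.int64(317), np.int64(157)), (np.int64(318), np.int64(157)), (np.int64(319), np.int64(157)), (np.int64(318), np.int64(158)), (np.int64(319), np.int64(158)), (np.int64(319), np.int64(159))] [106. 108. 109.  98. 107. 109. 100. 108.  99. 102.  99.  93. 103.  90.
 101.  93.]
bracket 119 ctr [ 866.2 -175. ] wh [88.8 48.4] ang 83.53 zmed 164.2 mean [ 865.5 -177.5]
```

View pics/c1.png

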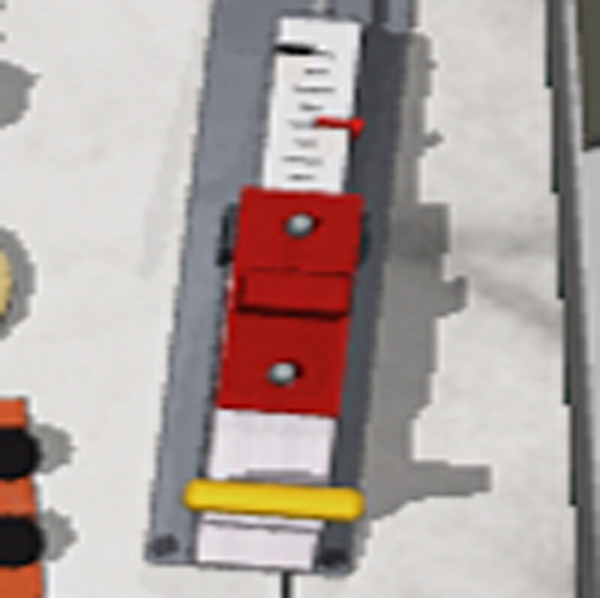

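The crop shows the pointer at full-frame pixel (309.5,140.4) and the tab at (316.7,157). The dowels, rib and grip agree on a stand yaw of about -6.8°.

```bash
cat >>h.py <<'E'
from bench import robot
from scipy.spatial.transform import Rotation as Ro
def st():
    s=robot.read_state();q=s["ee_rot"];R=Ro.from_quat([q[1],q[2],q[3],q[0]]).as_matrix()
    print("t",round(s["time_s"],2),"tcp",s["tcp_pos"].round(1),"yaw_y",np.degrees(np.arctan2(R[1,1],R[0,1])).round(2),"tilt",R[:,2].round(4),"F",s["wrist_force"].round(1),"w",round(s["gripper_width"],1),"gf",round(s["gripper_force"],1));return s,R
def rows(p0,a0,p1,da,n):
    "world line from p0 (tool y yaw a0 deg, tool down) to p1, turning da about tool z"
    d=(np.array(p1)-p0)/n/1000;out=[]
    for i in range(n):
        a=np.radians(a0-da*i/n);y=np.array([np.cos(a),np.sin(a)]);x=np.array([-y[1],y[0]])  # z down: x=y×z
        x=np.array([np.cos(a+np.pi/2),np.sin(a+np.pi/2)])
        out.append([round(float(d[:2]@x),4),round(float(d[:2]@y),4),round(float(-d[2]),4),round(da/n,2)])
    return out
E
python3 - <<'E'
from h import *
s,R=st();print(R.round(3))
for r in rows(s["tcp_pos"],67,[280,230,230],56,8):print(r)
print()
for r in rows(np.array([280,230,230]),11,[633.5,-147.4,200],17.8,16):print(r)
# side view cross-check of rib / plate / grip
z=np.load("side0.npz");im,d=z["im"],z["d"];c=cams.get_calibration("side");P=cloud(c,d);m=masks(im)
for n,zl,zh,zp,cc in(("red",98,125,115,(633.6,-147.6)),("red",138,165,150,(633.5,-147.4)),("yel",140,190,171,(523.8,-134.4))):
    k=m[n]&(P[...,2]>zl)&(P[...,2]<zh)&(np.hypot(P[...,0]-cc[0],P[...,1]-cc[1])<80);v,u=np.nonzero(k)
    if len(u)<5: print(n,len(u));continue
    q=np.array([onz(c,a,b,zp)[:2] for a,b in zip(u,v)],np.float32);print(n,zp,len(u),cv2.minAreaRect(q),P[k].mean(0).round(1),np.median(P[k][:,2]))
E
```

```text
t 0.1 tcp [214.4 506.1 220.6] yaw_y 67.04 tilt [-5.e-04 -9.e-04 -1.e+00] F [ 0.6 -0.1  0.1] w 85.4 gf 0.0
[[-0.921  0.39  -0.   ]
 [ 0.39   0.921 -0.001]
 [ 0.    -0.001 -1.   ]]
[-0.021, -0.0286, -0.0012, 7.0]
[-0.0244, -0.0258, -0.0012, 7.0]
[-0.0273, -0.0226, -0.0012, 7.0]
[-0.0299, -0.0191, -0.0012, 7.0]
[-0.032, -0.0154, -0.0012, 7.0]
[-0.0336, -0.0113, -0.0012, 7.0]
[-0.0347, -0.0072, -0.0012, 7.0]
[-0.0354, -0.0029, -0.0012, 7.0]

[-0.0274, 0.0172, 0.0019, 1.11]
[-0.027, 0.0177, 0.0019, 1.11]
[-0.0267, 0.0182, 0.0019, 1.11]
[-0.0263, 0.0188, 0.0019, 1.11]
[-0.026, 0.0193, 0.0019, 1.11]
[-0.0256, 0.0198, 0.0019, 1.11]
[-0.0252, 0.0203, 0.0019, 1.11]
[-0.0248, 0.0207, 0.0019, 1.11]
[-0.0244, 0.0212, 0.0019, 1.11]
[-0.024, 0.0217, 0.0019, 1.11]
[-0.0235, 0.0221, 0.0019, 1.11]
[-0.0231, 0.0226, 0.0019, 1.11]
[-0.0227, 0.023, 0.0019, 1.11]
[-0.0222, 0.0235, 0.0019, 1.11]
[-0.0218, 0.0239, 0.0019, 1.11]
[-0.0213, 0.0243, 0.0019, 1.11]
red 115 362 ((634.70947265625, -149.1844482421875), (53.98994064331055, 117.87680053710938), 83.39669799804688) [ 633.5 -148.2  114.6] 114.67199173065524
red 150 75 ((634.0733642578125, -152.2755126953125), (49.459800720214844, 18.384790420532227), 80.74136352539062) [ 634.2 -149.1  149.3] 149.20978603629362
yel 171 126 ((524.2354125976562, -149.4947509765625), (88.93083953857422, 15.22135066986084), 85.47267150878906) [ 524.3 -145.6  166.1] 168.97731829162734
```

>>> play_rows(
  targets=[
    [-0.021,-0.0286,-0.001,7],
    [-0.0244,-0.0258,-0.001,7],
    [-0.0273,-0.0226,-0.001,7],
    [-0.0299,-0.0191,-0.001,7],
    [-0.032,-0.0154,-0.001,7],
    [-0.0336,-0.0113,-0.001,7],
    [-0.0347,-0.0072,-0.001,7],
    [-0.0354,-0.0029,-0.001,7],
  ],
  fingers=1,
)

```text
time_s: 0.77
tcp_pos: [280.0, 228.7, 229.0]
ee_rot: [-0.0, 0.638, 0.77, -0.0]
wrist_force: [1.8, -0.1, -0.6]
gripper_width: 85.3
gripper_force: 0.0
```

>>> play_rows(
  targets=[
    [-0.0274,0.0172,0.001,1.1],
    [-0.027,0.0177,0.001,1.1],
    [-0.0267,0.0182,0.001,1.1],
    [-0.0263,0.0188,0.001,1.1],
    [-0.026,0.0193,0.001,1.1],
    [-0.0256,0.0198,0.001,1.1],
    [-0.0252,0.0203,0.001,1.1],
    [-0.0248,0.0207,0.001,1.1],
  ],
)

```text
time_s: 1.43
tcp_pos: [458.1, 40.2, 220.9]
ee_rot: [-0.0, 0.694, 0.72, -0.0]
wrist_force: [0.5, 0.7, 0.3]
gripper_width: 85.5
gripper_force: 0.0
```

>>> play_rows(
  targets=[
    [-0.0244,0.0212,0.002,1.1],
    [-0.024,0.0217,0.002,1.1],
    [-0.0235,0.0221,0.002,1.1],
    [-0.0231,0.0226,0.002,1.1],
    [-0.0227,0.023,0.002,1.1],
    [-0.0222,0.0235,0.002,1.1],
    [-0.0218,0.0239,0.002,1.1],
    [-0.0213,0.0243,0.002,1.1],
  ],
)

```text
time_s: 2.1
tcp_pos: [635.3, -147.8, 204.5]
ee_rot: [-0.0, 0.747, 0.665, -0.0]
wrist_force: [0.4, -0.4, 0.4]
gripper_width: 85.5
gripper_force: 0.0
```

>>> play_rows(
  targets=[
    [0,0,0,0],
    [0,0,0,0],
    [0,0,0,0],
  ],
)

```text
time_s: 2.35
tcp_pos: [634.1, -146.1, 204.6]
ee_rot: [-0.001, 0.746, 0.665, -0.0]
wrist_force: [0.0, -0.5, 0.1]
gripper_width: 85.7
gripper_force: 0.0
```

```bash
python3 - <<'E'
from h import *
s,R=st()
for r in rows(s["tcp_pos"],-6.8,[633.8,-147.6,s["tcp_pos"][2]],0,1):print(r)
c=cams.get_calibration("wrist");print({k:c[k] for k in("fx","cx","cy")},c["cam_to_world"].round(2))
im,d=cams.grab_frame("wrist");np.savez("w1.npz",im=im,d=d);cv2.imwrite("pics/w1.png",im)
E
```

```text
t 2.35 tcp [ 634.1 -146.1  204.6] yaw_y -6.56 tilt [-1.2e-03  5.0e-04 -1.0e+00] F [ 0.  -0.5  0.1] w 85.7 gf 0.0
[-0.0015, -0.0002, -0.0, 0.0]
{'fx': 325.19226210127806, 'cx': 274.3462157773772, 'cy': 211.56482603342184} [[ 9.9000e-01 -1.1000e-01 -3.0000e-02  6.4108e+02]
 [-1.1000e-01 -9.6000e-01 -2.6000e-01 -8.1670e+01]
 [-0.0000e+00  2.6000e-01 -9.7000e-01  3.5937e+02]
 [ 0.0000e+00  0.0000e+00  0.0000e+00  1.0000e+00]]
```

View pics/w1.png

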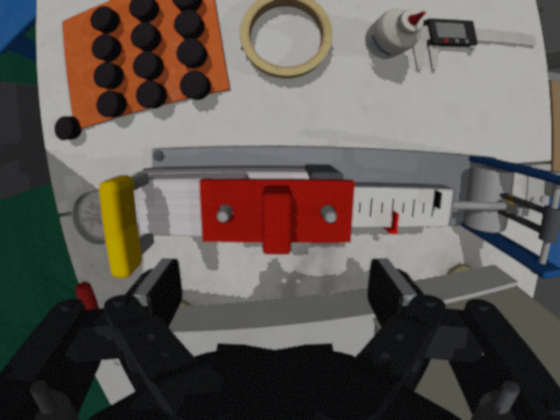

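The wrist view shows the red rib at cols 262–291, rows 185–252, between the fingertips at about 178 and 370. The yellow grip is at (120,225), the tab at (394,223) and the pointer at (436,200).

```bash
cat >>h.py <<'E'
def wonz(c,u,v,z):
    x,y=u-c["cx"],v-c["cy"];r=np.hypot(x,y);t=r/c["fx"];k=np.sin(t)/max(r,1e-6)
    T=c["cam_to_world"];d=T[:3,:3]@np.array([x*k,y*k,np.cos(t)]);return T[:3,3]+d*(z-T[2,3])/d[2]
YAW=np.radians(-6.75);EX=np.array([np.cos(YAW),np.sin(YAW)]);EY=np.array([-EX[1],EX[0]])
def stand(p,o=(658.6,-150.5)):  # stand origin so that plate is at x -25
    q=np.asarray(p)[:2]-o;return np.array([q@EX,q@EY])
E
python3 - <<'E'
from h import *
s,R=st();c=cams.get_calibration("wrist")
z=np.load("w1.npz");im,d=z["im"],z["d"]
m=masks(im);k=m["red"].copy();k[:,:190]=0;k[:,365:]=0;k[265:]=0
v,u=np.nonzero(k);q=np.array([wonz(c,a,b,115)[:2] for a,b in zip(u,v)],np.float32);print("plate z115",cv2.minAreaRect(q),"")
k2=k&(d>0);print(np.percentile(d[k2],[5,50,95]))
# rib by depth
P_=[];
for a,b in zip(u,v):
    p=wonz(c,a,b,115);dd=d[b,a]
    # z from depth along axis
    T=c["cam_to_world"];x,y=a-c["cx"],b-c["cy"];r=np.hypot(x,y);t=r/c["fx"];ray=np.array([x/r*np.tan(t),y/r*np.tan(t),1])*dd;w=T[:3,:3]@ray+T[:3,3];P_.append(w)
P_=np.array(P_);rb=P_[:,2]>138;print("rib z",np.median(P_[rb,2]),cv2.minAreaRect(P_[rb,:2].astype(np.float32)))
pl=(P_[:,2]>105)&(P_[:,2]<122);print("plate z",np.median(P_[pl,2]),cv2.minAreaRect(P_[pl,:2].astype(np.float32)))
y=m["yel"].copy();y[:,:90]=0;y[:,150:]=0;v,u=np.nonzero(y);q=np.array([wonz(c,a,b,171)[:2] for a,b in zip(u,v)],np.float32);print("grip",cv2.minAreaRect(q))
E
```

```text
t 2.4 tcp [ 634.1 -145.8  204.9] yaw_y -6.53 tilt [-7.e-04  3.e-04 -1.e+00] F [-0.3  0.8 -0.7] w 85.6 gf 0.0
plate z115 ((634.931884765625, -150.7015838623047), (59.844566345214844, 119.99751281738281), 83.3040542602539) 
[214.34077454 248.52958679 256.49256897]
rib z 152.0978452420191 ((637.8218383789062, -123.72357177734375), (84.93656158447266, 20.020275115966797), 82.93680572509766)
plate z 117.30959076688185 ((635.2928466796875, -146.12445068359375), (50.42871856689453, 119.09477233886719), 83.21485137939453)
grip ((525.8928833007812, -132.4998779296875), (68.75141906738281, 14.654439926147461), 83.78353118896484)
```

>>> play_rows(
  targets=[
    [-0.001,0.0005,0.014,0.2],
    [0,0,0.016,0],
    [0,0,0.016,0],
    [0,0,0.014,0],
    [0,0,0.009,0],
    [0,0,0.003,0],
    [0,0,0,0],
  ],
)

```text
time_s: 2.98
tcp_pos: [634.7, -147.1, 133.0]
ee_rot: [-0.0, 0.747, 0.664, -0.0]
wrist_force: [-0.4, 1.0, 0.2]
gripper_width: 85.4
gripper_force: 0.0
```

>>> play_rows(
  targets=[
    [0,0,0,0],
    [0,0,0,0],
    [0,0,0,0],
    [0,0,0,0],
    [0,0,0,0],
    [0,0,0,0],
    [0,0,0,0],
  ],
  fingers=-1,
)

```text
time_s: 3.57
tcp_pos: [635.2, -147.6, 133.6]
ee_rot: [0.0, 0.748, 0.664, 0.0]
wrist_force: [-1.7, 0.3, 4.5]
gripper_width: 17.5
gripper_force: 59.0
```

>>> play_rows(
  targets=[
    [0,0,-0.003,0],
    [0,0,-0.005,0],
    [0,0,-0.007,0],
    [0,0,-0.008,0],
    [0,0,-0.009,0],
    [0,0,-0.01,0],
    [0,0,-0.012,0],
    [0,0,-0.012,0],
  ],
)

```text
time_s: 4.23
tcp_pos: [635.1, -147.5, 200.6]
ee_rot: [0.0, 0.748, 0.664, 0.0]
wrist_force: [1.3, 0.1, -2.5]
gripper_width: 17.6
gripper_force: 58.8
```

```bash
python3 - <<'E'
from h import *
s,R=st()
im,d=cams.grab_frame("side");c=cams.get_calibration("side")
big=cv2.resize(im[170:260,220:360],None,fx=5,fy=5,interpolation=cv2.INTER_CUBIC);cv2.imwrite("pics/s2.png",big)
p=s["tcp_pos"]
for r in rows(p,-6.75,[650.0,184.4,p[2]],-5.2,12):print(r)
E
```

```text
t 4.23 tcp [ 635.1 -147.5  200.6] yaw_y -6.76 tilt [ 3.e-04 -1.e-04 -1.e+00] F [ 1.3  0.1 -2.5] w 17.6 gf 58.8
[0.0276, -0.002, -0.0, -0.43]
[0.0276, -0.0018, -0.0, -0.43]
[0.0276, -0.0016, -0.0, -0.43]
[0.0277, -0.0014, -0.0, -0.43]
[0.0277, -0.0012, -0.0, -0.43]
[0.0277, -0.001, -0.0, -0.43]
[0.0277, -0.0008, -0.0, -0.43]
[0.0277, -0.0005, -0.0, -0.43]
[0.0277, -0.0003, -0.0, -0.43]
[0.0277, -0.0001, -0.0, -0.43]
[0.0277, 0.0001, -0.0, -0.43]
[0.0277, 0.0003, -0.0, -0.43]
```

View pics/s2.png

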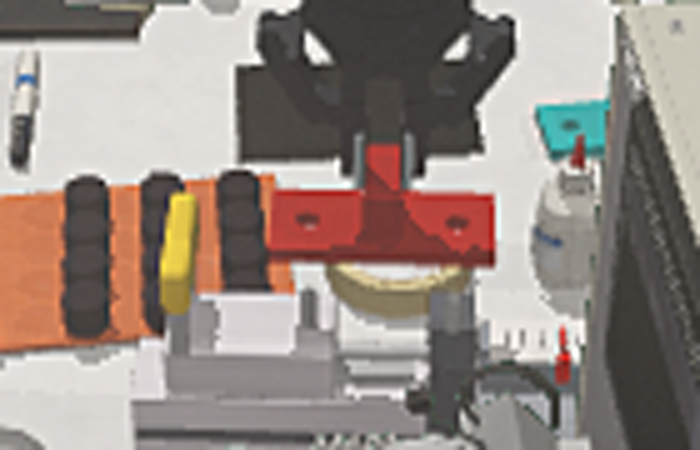

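The plate (crop 270–495, 190–265) is level in the fingers, clear of both dowels. Now I'll carry it over the mat, with the speed ramped.

>>> play_rows(
  targets=[
    [0.012,-0.001,0,0],
    [0.022,-0.002,0,-0.5],
    [0.028,-0.002,0,-0.5],
    [0.03,-0.002,0,-0.5],
    [0.03,-0.001,0,-0.5],
    [0.03,-0.001,0,-0.5],
    [0.03,-0.001,0,-0.5],
    [0.03,0,0,-0.5],
  ],
)

```text
time_s: 4.95
tcp_pos: [643.9, 66.8, 198.6]
ee_rot: [-0.0, 0.727, 0.687, -0.0]
wrist_force: [-0.0, -0.1, -3.3]
gripper_width: 17.6
gripper_force: 58.8
```

>>> play_rows(
  targets=[
    [0.03,0,0,-0.5],
    [0.03,0,0,-0.5],
    [0.028,0,0,-0.5],
    [0.02,0,0,-0.2],
    [0.01,0,0,0],
    [0,0,0,0],
    [0,0,0,0],
  ],
)

```text
time_s: 5.53
tcp_pos: [649.4, 182.4, 198.7]
ee_rot: [-0.0, 0.717, 0.698, -0.0]
wrist_force: [-0.1, -1.0, -3.4]
gripper_width: 17.7
gripper_force: 58.9
```

```bash
python3 - <<'E'
from h import *
s,R=st();p=s["tcp_pos"]
a=np.degrees(np.arctan2(R[1,1],R[0,1]))
print(rows(p,a,[650.0,184.4,p[2]],0,1))
E
```

```text
t 5.53 tcp [649.4 182.4 198.7] yaw_y -1.53 tilt [-7.e-04 -4.e-04 -1.e+00] F [-0.1 -1.  -3.4] w 17.7 gf 58.9
[[0.0021, 0.0005, -0.0, 0.0]]
```

>>> play_rows(
  targets=[
    [0.001,0,0.012,0],
    [0.001,0,0.022,0],
    [0,0,0.026,0],
    [0,0,0.028,0],
    [0,0,0.026,0],
    [0,0,0.022,0],
    [0,0,0.012,0],
    [0,0,0.006,0],
  ],
)

```text
time_s: 6.2
tcp_pos: [648.8, 183.1, 42.6]
ee_rot: [-0.001, 0.717, 0.697, -0.001]
wrist_force: [-0.2, 0.7, -3.1]
gripper_width: 17.7
gripper_force: 58.9
```

>>> play_rows(
  targets=[
    [0,0,0.003,0],
    [0,0,0.003,0],
    [0,0,0.003,0],
    [0,0,0.002,0],
    [0,0,0,0],
    [0,0,0,0],
  ],
)

```text
time_s: 6.7
tcp_pos: [650.0, 184.5, 34.6]
ee_rot: [0.0, 0.717, 0.697, 0.0]
wrist_force: [0.0, -0.2, -2.6]
gripper_width: 17.7
gripper_force: 58.9
```

>>> play_rows(
  targets=[
    [0,0,0.001,0],
    [0,0,0.001,0],
    [0,0,0,0],
    [0,0,0,0],
  ],
)

```text
time_s: 7.03
tcp_pos: [650.1, 184.5, 32.8]
ee_rot: [0.0, 0.717, 0.697, 0.0]
wrist_force: [-2.3, -1.1, 4.6]
gripper_width: 17.7
gripper_force: 59.7
```

>>> play_rows(
  targets=[
    [0,0,0,0],
    [0,0,0,0],
    [0,0,0,0],
    [0,0,0,0],
    [0,0,0,0],
  ],
  fingers=1,
)

```text
time_s: 7.45
tcp_pos: [649.8, 184.4, 32.0]
ee_rot: [0.0, 0.717, 0.697, 0.0]
wrist_force: [0.4, 0.3, -0.5]
gripper_width: 76.8
gripper_force: 0.0
```

>>> play_rows(
  targets=[
    [0,0,-0.008,0],
    [0,0,-0.018,0],
    [0,0,-0.03,0],
    [0,0,-0.035,0],
    [0,0,-0.035,0],
    [0,0,-0.035,0],
    [0,0,-0.025,0],
    [0,0,-0.006,0],
  ],
)

```text
time_s: 8.12
tcp_pos: [651.4, 184.8, 230.2]
ee_rot: [0.002, 0.717, 0.697, 0.003]
wrist_force: [0.4, 0.6, 0.3]
gripper_width: 85.6
gripper_force: 0.0
```

```bash
python3 - <<'E'
from h import *
s,R=st();p=s["tcp_pos"]
for n in("top","side"):
    im,d=cams.grab_frame(n);np.savez(n+"3.npz",im=im,d=d);cv2.imwrite(f"pics/{n}3.png",im)
    c=cams.get_calibration(n);P=cloud(c,d);m=masks(im)
    for nm,cc,zl,zh in(("red",(650,184),5,25),("red",(650,184),38,60),("yel",(524,-134),140,185)):
        k=m[nm]&(np.hypot(P[...,0]-cc[0],P[...,1]-cc[1])<75)&(P[...,2]>zl)&(P[...,2]<zh)
        if k.sum()>5:print(n,nm,k.sum(),P[k].mean(0).round(1),[np.round(x,1) for x in cv2.minAreaRect(P[k][:,:2].astype(np.float32))])
im=np.load("top3.npz")["im"];cv2.imwrite("pics/t3.png",np.hstack([cv2.resize(im[100:280,130:230],(400,600)),cv2.resize(im[125:260,280:350],(400,600),interpolation=cv2.INTER_CUBIC)]))
a=np.degrees(np.arctan2(R[1,1],R[0,1]))
print(rows(p,a,[525,-134.2,215],5.2,10))
E
```

```text
t 8.12 tcp [651.4 184.8 230.2] yaw_y -1.56 tilt [ 0.0077  0.0016 -1.    ] F [0.4 0.6 0.3] w 85.6 gf 0.0
top red 563 [654.7 178.7  12.4] [array([649.2, 182. ]), array([ 49.2, 121.6]), np.float64(90.0)]
top red 99 [648.4 177.8  47. ] [array([648.1, 177.8]), array([31.6, 19.3]), np.float64(89.9)]
top yel 193 [ 524.4 -134.3  168. ] [array([ 524.8, -134. ]), array([66.2, 14.6]), np.float64(83.8)]
side red 208 [648.6 185.4  13.9] [array([649.6, 186.5]), array([119. ,  54.8]), np.float64(1.0)]
side red 34 [649.2 184.2  49. ] [array([649.4, 185.5]), array([39.6, 14. ]), np.float64(85.0)]
side yel 126 [ 524.3 -145.5  166. ] [array([ 524.8, -136.2]), array([68.5, 14.7]), np.float64(83.8)]
[[-0.0322, -0.0118, 0.0015, 0.52], [-0.0323, -0.0115, 0.0015, 0.52], [-0.0324, -0.0112, 0.0015, 0.52], [-0.0325, -0.0109, 0.0015, 0.52], [-0.0326, -0.0106, 0.0015, 0.52], [-0.0327, -0.0103, 0.0015, 0.52], [-0.0328, -0.01, 0.0015, 0.52], [-0.0329, -0.0097, 0.0015, 0.52], [-0.033, -0.0094, 0.0015, 0.52], [-0.0331, -0.0091, 0.0015, 0.52]]
```

View pics/t3.png

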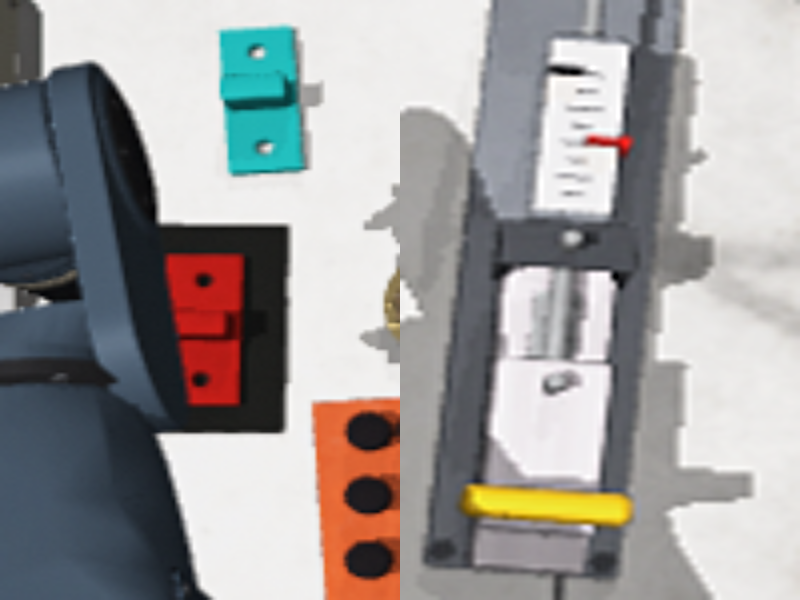

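The plate lies flat and rib up on the mat (left crop 165–245, 255–405). At right, the pointer is at full-frame pixel (308.9,140.8), the tab at (316.2,157) and the grip is free. I'll move to the grip next.

>>> play_rows(
  targets=[
    [-0.015,-0.006,0,0.5],
    [-0.03,-0.011,0,0.5],
    [-0.036,-0.0125,0,0.5],
    [-0.036,-0.0122,0,0.5],
    [-0.036,-0.012,0,0.6],
    [-0.036,-0.0117,0,0.6],
    [-0.036,-0.0113,0.001,0.5],
    [-0.036,-0.011,0.002,0.5],
  ],
)

```text
time_s: 8.88
tcp_pos: [544.4, -72.0, 219.6]
ee_rot: [-0.001, 0.742, 0.671, -0.001]
wrist_force: [0.5, -0.4, -0.3]
gripper_width: 85.4
gripper_force: 0.0
```

>>> play_rows(
  targets=[
    [-0.034,-0.009,0.002,0.5],
    [-0.022,-0.006,0.004,0.5],
    [-0.01,-0.003,0.004,0],
    [0,0,0,0],
    [0,0,0,0],
  ],
)

```text
time_s: 9.3
tcp_pos: [520.9, -133.9, 210.1]
ee_rot: [-0.001, 0.748, 0.664, -0.0]
wrist_force: [0.8, 0.5, 0.5]
gripper_width: 85.5
gripper_force: 0.0
```

```bash
python3 - <<'E'
from h import *
s,R=st();p=s["tcp_pos"];a=np.degrees(np.arctan2(R[1,1],R[0,1]))
c=cams.get_calibration("wrist");im,d=cams.grab_frame("wrist");np.savez("w2.npz",im=im,d=d)
y=masks(im)["yel"].copy();y[280:]=0;n,l,sx,ce=cv2.connectedComponentsWithStats(y.astype(np.uint8));i=1+sx[1:,4].argmax();v,u=np.nonzero(l==i);print(sx[i],ce[i])
q=np.array([wonz(c,a_,b,171)[:2] for a_,b in zip(u,v)],np.float32);r=cv2.minAreaRect(q);print(r,d[l==i].mean())
print(rows(p,a,[*r[0],153],0,1))
E
```

```text
t 9.3 tcp [ 520.9 -133.9  210.1] yaw_y -6.79 tilt [-1.7e-03  9.0e-04 -1.0e+00] F [0.8 0.5 0.5] w 85.5 gf 0.0
[ 271  175   24  103 2307] [282.85522323 225.5964456 ]
((525.8154296875, -132.6265106201172), (67.72620391845703, 14.32277774810791), 83.70988464355469) 201.32976
[[0.0018, 0.0047, 0.0571, 0.0]]
```

>>> play_rows(
  targets=[
    [0.001,0.0025,0.008,0],
    [0,0.002,0.014,0],
    [0,0,0.016,0],
    [0,0,0.012,0],
    [0,0,0.006,0],
    [0,0,0.001,0],
    [0,0,0,0],
  ],
)

```text
time_s: 9.93
tcp_pos: [526.1, -133.4, 153.9]
ee_rot: [-0.0, 0.747, 0.664, -0.0]
wrist_force: [0.1, -0.4, 0.4]
gripper_width: 85.3
gripper_force: 0.0
```

>>> play_rows(
  targets=[
    [0,0,0,0],
    [0,0,0,0],
    [0,0,0,0],
    [0,0,0,0],
    [0,0,0,0],
    [0,0,0,0],
    [0,0,0,0],
    [0,0,0,0],
  ],
  fingers=-1,
)

```text
time_s: 10.6
tcp_pos: [526.0, -134.0, 154.3]
ee_rot: [0.0, 0.748, 0.664, 0.0]
wrist_force: [-0.4, -0.5, 2.3]
gripper_width: 13.7
gripper_force: 59.7
```

```bash
cat >>h.py <<'E'
def gauge(save=None):
    "pointer and tab line in stand x, from the top view"
    im,d=cams.grab_frame("top");c=cams.get_calibration("top")
    if save:cv2.imwrite(save,cv2.resize(im[125:260,280:350],(400,600),interpolation=cv2.INTER_CUBIC))
    h=cv2.cvtColor(im,cv2.COLOR_BGR2HSV).astype(int);red=masks(im)["red"]
    out={}
    R0=(300,345,128,190)
    # tab: redness-weighted ; pointer: darkness-weighted within 13 mm left of the white scale centre
    for nm in("tab","ptr"):
        S=[];W=[]
        for v in range(R0[2],R0[3]):
            for u in range(R0[0],R0[1]):
                zp=ZT if nm=="tab" else ZP
                q=stand(onz(c,u,v,zp));
                b,g,r=im[v,u].astype(float)
                if nm=="tab" : w=max(0,r-max(g,b)-60)
                else: w=max(0,110-max(b,g,r)) if (-5<q[1]<11 and 60<q[0]<135) else 0
                if w>0:S.append(q);W.append(w)
        S=np.array(S);W=np.array(W);out[nm]=((S*W[:,None]).sum(0)/W.sum()).round(2) if len(W) else None;out[nm+"_n"]=(len(W),S.min(0).round(),S.max(0).round()) if len(W) else 0
    return out
ZT=ZP=112
E
python3 - <<'E'
from h import *
s,R=st();print(gauge(),stand(s["tcp_pos"]))
# heights of tab and pointer tip from depth
z=np.load("top3.npz");P=cloud(cams.get_calibration("top"),z["d"])
for u,v in((309,140),(310,141),(308,141),(312,141),(314,157),(316,157),(319,157),(312,150)):print(u,v,P[v,u].round(1),stand(P[v,u]).round(1),z["im"][v,u])
E
```

```text
t 10.6 tcp [ 526.  -134.   154.3] yaw_y -6.77 tilt [ 5.e-04 -2.e-04 -1.e+00] F [-0.4 -0.5  2.3] w 13.7 gf 59.7
{'tab': array([ 73.66, -14.29]), 'tab_n': (20, array([ 68., -22.]), array([77., -4.])), 'ptr': array([111.92,   6.43]), 'ptr_n': (7, array([111.,   1.]), array([114.,   9.]))} [-133.63760749    0.76523767]
309 140 [ 773.6 -155.2  108.2] [114.8   8.8] [58 55 56]
310 141 [ 773.1 -158.3  100.3] [114.7   5.7] [6 4 5]
308 141 [ 773.  -153.2  101.3] [113.9  10.8] [33 32 34]
312 141 [ 775.3 -164.    92. ] [117.5   0.3] [122 120 121]
314 157 [ 732.6 -167.3   96.9] [75.5 -7.9] [ 83  86 161]
316 157 [ 731.4 -171.8  101.7] [ 74.8 -12.6] [ 36  39 156]
319 157 [ 730.7 -179.2  103.8] [ 75. -20.] [ 31  36 247]
312 150 [ 751.7 -163.2   93.1] [93.9 -1.6] [230 229 230]
```

>>> play_rows(
  targets=[
    [0,-0.001,0,0],
    [0,-0.002,0,0],
    [0,-0.003,0,0],
    [0,-0.003,0,0],
    [0,-0.003,0,0],
    [0,-0.003,0,0],
    [0,-0.003,0,0],
    [0,-0.003,0,0],
  ],
)

```text
time_s: 11.32
tcp_pos: [504.8, -131.5, 154.2]
ee_rot: [0.0, 0.748, 0.664, 0.0]
wrist_force: [3.3, -0.6, 1.4]
gripper_width: 13.8
gripper_force: 59.6
```

>>> play_rows(
  targets=[
    [0,-0.003,0,0],
    [0,-0.003,0,0],
    [0,-0.003,0,0],
    [0,-0.003,0,0],
    [0,-0.003,0,0],
    [0,-0.002,0,0],
    [0,-0.001,0,0],
    [0,0,0,0],
  ],
)

```text
time_s: 11.98
tcp_pos: [487.1, -129.4, 154.2]
ee_rot: [0.0, 0.748, 0.664, 0.0]
wrist_force: [6.2, -1.5, 0.6]
gripper_width: 13.5
gripper_force: 59.5
```

>>> play_rows(
  targets=[
    [0,0,0,0],
    [0,0,0,0],
    [0,0,0,0],
    [0,0,0,0],
    [0,0,0,0],
    [0,0,0,0],
    [0,0,0,0],
    [0,0,0,0],
  ],
)

```text
time_s: 12.65
tcp_pos: [487.3, -129.4, 154.2]
ee_rot: [0.0, 0.748, 0.664, 0.0]
wrist_force: [6.5, -0.1, 0.6]
gripper_width: 13.7
gripper_force: 59.5
```

```bash
sed -i 's/^ZT=ZP=112/ZT=ZP=102/; s/w=max(0,r-max(g,b)-60)/w=max(0,r-max(g,b)-30) if q[1]>-14 else 0/' h.py
python3 - <<'E'
from h import *
s,R=st();print(gauge(),stand(s["tcp_pos"]),"pull dir F",-(s["wrist_force"][:2]@EX))
im,d=cams.grab_frame("wrist");np.savez("w4.npz",im=im,d=d);c=cams.get_calibration("wrist")
g=gauge("pics/t4.png");print(g)
w=cv2.resize(im[120:270,330:530],(800,600),interpolation=cv2.INTER_CUBIC);cv2.imwrite("pics/w4.png",w)
E
```

```text
t 12.65 tcp [ 487.3 -129.4  154.2] yaw_y -6.77 tilt [ 1.e-03 -3.e-04 -1.e+00] F [ 6.5 -0.1  0.6] w 13.7 gf 59.5
{'tab': array([61.97, -9.1 ]), 'tab_n': (14, array([ 59., -14.]), array([65., -4.])), 'ptr': array([77.44,  6.56]), 'ptr_n': (9, array([75., -4.]), array([123.,  10.]))} [-172.56437501    0.79313301] pull dir F -6.477656651171556
{'tab': array([62.  , -9.13]), 'tab_n': (13, array([ 59., -14.]), array([65., -4.])), 'ptr': array([77.54,  6.54]), 'ptr_n': (9, array([75., -4.]), array([123.,  10.]))}
```

View pics/w4.png

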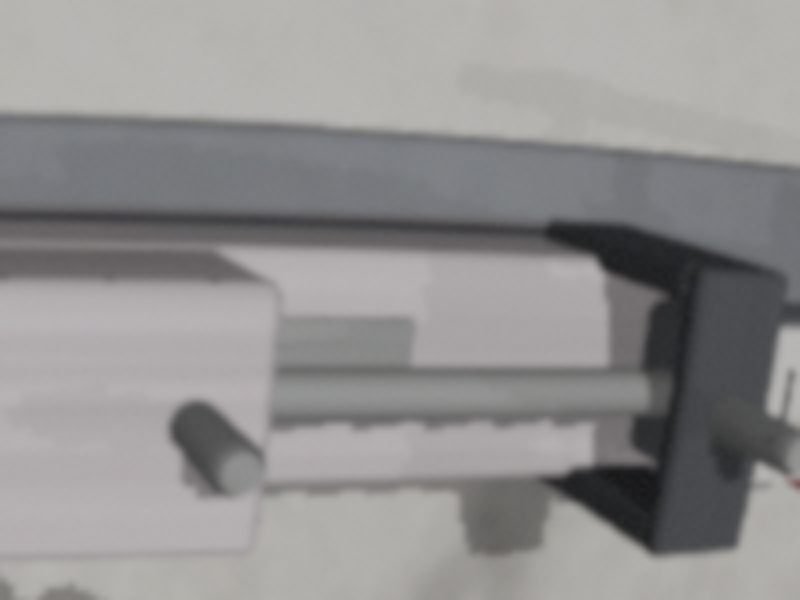

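The wrist view is blocked by the bridge, so it shows neither pointer nor tab. I'll use the top view, calibrated against the rest frame and the known grip travel.

```bash
python3 - <<'E'
import re
s=open("h.py").read()
s=s.replace('def gauge(save=None):','def gauge(save=None,im=None):').replace('    im,d=cams.grab_frame("top");c=','    if im is None:im,_=cams.grab_frame("top")\n    c=')
s=s.replace("S=np.array(S);W=np.array(W);","S=np.array(S);W=np.array(W);k=abs(S[:,0]-np.median(S[:,0]))<8;S=S[k];W=W[k];")
open("h.py","w").write(s)
E
python3 - <<'E'
from h import *
for f in("top0","top3"):print("rest",gauge(im=np.load(f+".npz")["im"]))
im,d=cams.grab_frame("top");np.savez("top4.npz",im=im,d=d)
print("now",gauge("pics/t4.png",im));s,R=st();print(stand(s["tcp_pos"]))
E
```

```text
rest {'tab': array([15.15,  6.85]), 'tab_n': (83, array([  8., -13.]), array([24., 23.])), 'ptr': array([114.84,   6.83]), 'ptr_n': (8, array([114.,   1.]), array([117.,  11.]))}
rest {'tab': array([76.45, -8.53]), 'tab_n': (13, array([ 74., -13.]), array([80., -2.])), 'ptr': array([114.71,   7.02]), 'ptr_n': (7, array([114.,   3.]), array([117.,  11.]))}
now {'tab': array([62.01, -9.09]), 'tab_n': (14, array([ 59., -14.]), array([65., -4.])), 'ptr': array([76.21,  6.83]), 'ptr_n': (8, array([75.,  3.]), array([78., 10.]))}
t 12.85 tcp [ 487.3 -129.4  154.2] yaw_y -6.77 tilt [ 1.e-03 -3.e-04 -1.e+00] F [6.2 0.3 0.2] w 13.7 gf 59.5
[-172.56831577    0.78662669]
```

View pics/t4.png

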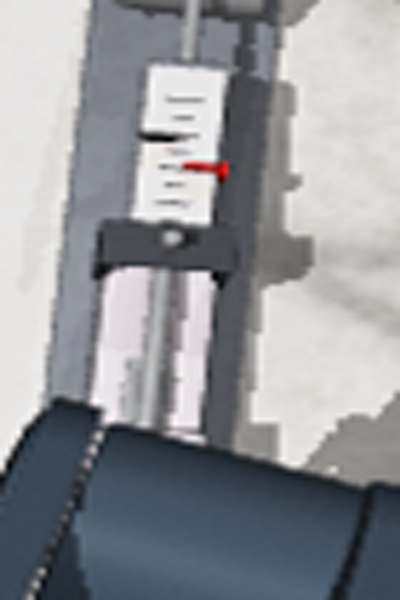

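The top crop shows the pointer at (160,135) still short of the tab at (205,168). The gap is 14 mm, with gauge about 24 mm and tow about 14 mm. I'll pull on gently.

>>> play_rows(
  targets=[
    [0,-0.001,0,0],
    [0,-0.002,0,0],
    [0,-0.002,0,0],
    [0,-0.002,0,0],
    [0,-0.002,0,0],
    [0,-0.002,0,0],
    [0,-0.002,0,0],
    [0,-0.002,0,0],
  ],
)

```text
time_s: 13.52
tcp_pos: [472.7, -127.7, 154.3]
ee_rot: [0.001, 0.748, 0.664, 0.001]
wrist_force: [8.1, -0.5, -0.3]
gripper_width: 13.5
gripper_force: 59.3
```

>>> play_rows(
  targets=[
    [0,-0.001,0,0],
    [0,-0.001,0,0],
    [0,0,0,0],
    [0,0,0,0],
    [0,0,0,0],
    [0,0,0,0],
    [0,0,0,0],
    [0,0,0,0],
  ],
)

```text
time_s: 14.18
tcp_pos: [470.8, -127.5, 154.3]
ee_rot: [0.001, 0.748, 0.664, 0.001]
wrist_force: [7.8, -1.7, -0.1]
gripper_width: 13.4
gripper_force: 59.3
```

```bash
python3 - <<'E'
from h import *
print("now",gauge());s,R=st();print(stand(s["tcp_pos"]))
E
```

```text
now {'tab': array([57.04, -8.01]), 'tab_n': (11, array([ 54., -14.]), array([59., -4.])), 'ptr': array([60.21,  5.04]), 'ptr_n': (3, array([60.,  1.]), array([61.,  6.]))}
t 14.23 tcp [ 470.8 -127.5  154.2] yaw_y -6.77 tilt [ 1.9e-03 -4.0e-04 -1.0e+00] F [ 8.  -0.7 -0.7] w 13.5 gf 59.3
[-189.19469359    0.79331491]
```

>>> play_rows(
  targets=[
    [0,-0.001,0,0],
    [0,-0.001,0,0],
    [0,-0.001,0,0],
    [0,0,0,0],
    [0,0,0,0],
    [0,0,0,0],
    [0,0,0,0],
    [0,0,0,0],
  ],
)

```text
time_s: 14.9
tcp_pos: [467.9, -127.2, 154.3]
ee_rot: [0.001, 0.748, 0.664, 0.001]
wrist_force: [8.1, -0.9, -1.4]
gripper_width: 13.5
gripper_force: 59.3
```

```bash
sed -i 's/60<q\[0\]<135/40<q[0]<135/' h.py; python3 - <<'E'
from h import *
for i in range(3):print("now",gauge("pics/t5.png"))
s,R=st();print(stand(s["tcp_pos"]))
E
```

```text
now {'tab': array([55.29, -7.91]), 'tab_n': (10, array([ 53., -12.]), array([59., -2.])), 'ptr': array([56.84,  7.38]), 'ptr_n': (6, array([55.,  3.]), array([58., 11.]))}
now {'tab': array([55.3 , -7.94]), 'tab_n': (10, array([ 53., -12.]), array([59., -2.])), 'ptr': array([56.84,  7.39]), 'ptr_n': (6, array([55.,  3.]), array([58., 11.]))}
now {'tab': array([55.3 , -7.95]), 'tab_n': (10, array([ 53., -12.]), array([59., -2.])), 'ptr': array([56.84,  7.38]), 'ptr_n': (6, array([55.,  3.]), array([58., 11.]))}
t 15.05 tcp [ 467.9 -127.1  154.2] yaw_y -6.77 tilt [ 2.e-03 -4.e-04 -1.e+00] F [ 7.8 -0.5 -1.4] w 14.1 gf 59.3
[-192.15086042    0.77577797]
```

View pics/t5.png

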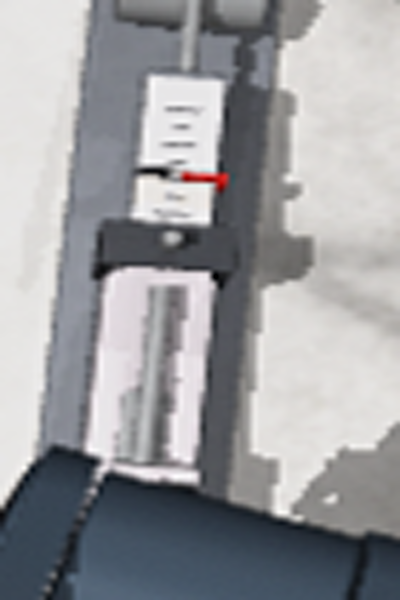

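The pointer (155,172) and tab (205,178) are nearly in line once the stand's yaw is allowed for, about 1 mm short. I'll pull a touch more, then hold for over two seconds.

>>> play_rows(
  targets=[
    [0,-0.001,0,0],
    [0,-0.0005,0,0],
    [0,0,0,0],
    [0,0,0,0],
    [0,0,0,0],
    [0,0,0,0],
    [0,0,0,0],
    [0,0,0,0],
  ],
)

```text
time_s: 15.72
tcp_pos: [466.4, -127.0, 154.3]
ee_rot: [0.001, 0.748, 0.664, 0.001]
wrist_force: [8.5, -0.6, -1.2]
gripper_width: 13.4
gripper_force: 59.3
```

```bash
python3 - <<'E'
from h import *
print("now",gauge());s,R=st();print(stand(s["tcp_pos"]))
E
```

```text
now {'tab': array([55.08, -7.86]), 'tab_n': (9, array([ 53., -12.]), array([57., -2.])), 'ptr': array([54.63,  6.63]), 'ptr_n': (8, array([52.,  1.]), array([57., 11.]))}
t 15.77 tcp [ 466.4 -127.   154.2] yaw_y -6.77 tilt [ 2.e-03 -4.e-04 -1.e+00] F [ 7.9 -0.9 -1.8] w 13.5 gf 59.3
[-193.64907672    0.78992141]
```

>>> play_rows(
  targets=[
    [0,0,0,0],
    [0,0,0,0],
    [0,0,0,0],
    [0,0,0,0],
    [0,0,0,0],
    [0,0,0,0],
    [0,0,0,0],
    [0,0,0,0],
  ],
)

```text
time_s: 16.43
tcp_pos: [466.5, -127.0, 154.3]
ee_rot: [0.001, 0.748, 0.664, 0.001]
wrist_force: [8.6, -0.6, -1.7]
gripper_width: 13.5
gripper_force: 59.3
```

>>> play_rows(
  targets=[
    [0,0,0,0],
    [0,0,0,0],
    [0,0,0,0],
    [0,0,0,0],
    [0,0,0,0],
    [0,0,0,0],
    [0,0,0,0],
    [0,0,0,0],
  ],
)

```text
time_s: 17.1
tcp_pos: [466.4, -126.9, 154.3]
ee_rot: [0.001, 0.748, 0.664, 0.001]
wrist_force: [8.6, -0.8, -0.2]
gripper_width: 13.9
gripper_force: 59.3
```

>>> play_rows(
  targets=[
    [0,0,0,0],
    [0,0,0,0],
    [0,0,0,0],
    [0,0,0,0],
    [0,0,0,0],
    [0,0,0,0],
    [0,0,0,0],
    [0,0,0,0],
  ],
)

```text
time_s: 17.77
tcp_pos: [466.4, -127.0, 154.2]
ee_rot: [0.001, 0.748, 0.664, 0.001]
wrist_force: [8.1, 0.0, -1.7]
gripper_width: 13.4
gripper_force: 59.3
```

```bash
python3 - <<'E'
from h import *
print("now",gauge());s,R=st();print(stand(s["tcp_pos"]))
E
```

```text
now {'tab': array([55.06, -7.87]), 'tab_n': (9, array([ 53., -12.]), array([57., -2.])), 'ptr': array([54.83,  7.16]), 'ptr_n': (7, array([52.,  3.]), array([57., 11.]))}
t 17.82 tcp [ 466.4 -126.9  154.3] yaw_y -6.77 tilt [ 2.1e-03 -4.0e-04 -1.0e+00] F [ 9.  -0.5 -1.6] w 13.6 gf 59.3
[-193.61858653    0.81436645]
```

The pointer and tab agree within 0.5 mm and have held for over two seconds. Now I'll ease the grip home at about 18 mm/s.

>>> play_rows(
  targets=[
    [0,0.001,0,0],
    [0,0.0015,0,0],
    [0,0.0015,0,0],
    [0,0.0015,0,0],
    [0,0.0015,0,0],
    [0,0.0015,0,0],
    [0,0.0015,0,0],
    [0,0.0015,0,0],
  ],
)

```text
time_s: 18.48
tcp_pos: [477.7, -128.3, 154.2]
ee_rot: [0.001, 0.748, 0.664, 0.0]
wrist_force: [7.2, 0.1, -0.3]
gripper_width: 13.6
gripper_force: 59.4
```

>>> play_rows(
  targets=[
    [0,0.0015,0,0],
    [0,0.0015,0,0],
    [0,0.0015,0,0],
    [0,0.0015,0,0],
    [0,0.0015,0,0],
    [0,0.0015,0,0],
    [0,0.0015,0,0],
    [0,0.0015,0,0],
  ],
)

```text
time_s: 19.15
tcp_pos: [489.4, -129.7, 154.2]
ee_rot: [0.0, 0.748, 0.664, 0.0]
wrist_force: [5.9, -0.6, 0.1]
gripper_width: 13.7
gripper_force: 59.5
```

>>> play_rows(
  targets=[
    [0,0.0015,0,0],
    [0,0.0015,0,0],
    [0,0.0015,0,0],
    [0,0.0015,0,0],
    [0,0.0015,0,0],
    [0,0.0015,0,0],
    [0,0.0015,0,0],
    [0,0.0015,0,0],
  ],
)

```text
time_s: 19.82
tcp_pos: [501.0, -131.0, 154.1]
ee_rot: [0.0, 0.748, 0.664, -0.0]
wrist_force: [4.1, -0.7, 1.8]
gripper_width: 13.8
gripper_force: 59.7
```

>>> play_rows(
  targets=[
    [0,0.0015,0,0],
    [0,0.0015,0,0],
    [0,0.0015,0,0],
    [0,0.0015,0,0],
    [0,0.0015,0,0],
    [0,0.0015,0,0],
    [0,0.0015,0,0],
    [0,0.0015,0,0],
  ],
)

```text
time_s: 20.48
tcp_pos: [512.9, -132.4, 154.1]
ee_rot: [-0.0, 0.748, 0.664, -0.0]
wrist_force: [2.7, -0.6, 3.3]
gripper_width: 13.5
gripper_force: 59.8
```

>>> play_rows(
  targets=[
    [0,0.0015,0,0],
    [0,0.0015,0,0],
    [0,0.0015,0,0],
    [0,0.0015,0,0],
    [0,0.0015,0,0],
    [0,0.001,0,0],
    [0,0.001,0,0],
    [0,0,0,0],
  ],
)

```text
time_s: 21.15
tcp_pos: [522.4, -133.6, 154.1]
ee_rot: [-0.0, 0.748, 0.664, -0.0]
wrist_force: [1.8, -0.7, 3.7]
gripper_width: 13.4
gripper_force: 59.9
```

```bash
python3 - <<'E'
from h import *
print("now",gauge());s,R=st();print(stand(s["tcp_pos"]))
E
```

```text
now {'tab': array([73.16, -8.63]), 'tab_n': (11, array([ 71., -13.]), array([77., -3.])), 'ptr': array([111.57,   6.56]), 'ptr_n': (6, array([111.,   1.]), array([114.,  11.]))}
t 21.2 tcp [ 522.4 -133.5  154.1] yaw_y -6.76 tilt [-0. -0. -1.] F [ 2.1 -1.1  4.4] w 13.6 gf 59.9
[-137.28190098    0.82796269]
```

>>> play_rows(
  targets=[
    [0,0.0005,0,0],
    [0,0.0005,0,0],
    [0,0.0005,0,0],
    [0,0.0005,0,0],
    [0,0.0005,0,0],
    [0,0.0005,0,0],
    [0,0.0005,0,0],
    [0,0,0,0],
  ],
)

```text
time_s: 21.87
tcp_pos: [525.9, -133.9, 154.1]
ee_rot: [-0.0, 0.748, 0.664, -0.0]
wrist_force: [-0.8, -0.2, 4.9]
gripper_width: 13.7
gripper_force: 59.9
```

>>> play_rows(
  targets=[
    [0,0.0005,0,0],
    [0,0.0003,0,0],
    [0,0,0,0],
    [0,0,0,0],
    [0,0,0,0],
    [0,0,0,0],
  ],
)

```text
time_s: 22.37
tcp_pos: [526.1, -134.0, 154.0]
ee_rot: [-0.001, 0.748, 0.664, -0.0]
wrist_force: [-2.0, -0.0, 4.9]
gripper_width: 14.0
gripper_force: 60.1
```

```bash
python3 - <<'E'
from h import *
print("now",gauge());s,R=st();print(stand(s["tcp_pos"]))
E
```

```text
now {'tab': array([76.54, -8.51]), 'tab_n': (13, array([ 74., -13.]), array([80., -2.])), 'ptr': array([114.77,   6.97]), 'ptr_n': (7, array([114.,   3.]), array([117.,  11.]))}
t 22.42 tcp [ 526.1 -134.   154. ] yaw_y -6.76 tilt [-1.3e-03  2.0e-04 -1.0e+00] F [-1.8 -0.5  5.8] w 13.6 gf 60.1
[-133.53400527    0.85396635]
```

Both are fully home, with the force reversed onto the stop. I'll release and retreat upward.

>>> play_rows(
  targets=[
    [0,0,0,0],
    [0,0,0,0],
    [0,0,0,0],
    [0,0,0,0],
    [0,0,0,0],
    [0,0,0,0],
    [0,0,0,0],
  ],
  fingers=1,
)

```text
time_s: 23.0
tcp_pos: [526.6, -134.0, 154.0]
ee_rot: [-0.0, 0.748, 0.664, -0.0]
wrist_force: [-0.5, -0.1, -0.0]
gripper_width: 85.0
gripper_force: 0.0
```

>>> play_rows(
  targets=[
    [0,0,-0.008,0],
    [0,0,-0.015,0],
    [0,0,-0.022,0],
    [0,0,-0.025,0],
    [0,0,-0.02,0],
    [0,0,-0.01,0],
    [0,0,0,0],
    [0,0,0,0],
  ],
)

```text
time_s: 23.67
tcp_pos: [526.5, -134.0, 253.8]
ee_rot: [0.0, 0.748, 0.664, 0.0]
wrist_force: [-0.2, 1.2, -0.5]
gripper_width: 85.1
gripper_force: 0.0
```

>>> play_rows(
  targets=[
    [0,-0.02,0,0],
    [0,-0.03,0,0],
    [0,-0.035,0,0],
    [0,-0.03,0,0],
    [0,-0.02,0,0],
    [0,0,0,0],
    [0,0,0,0],
    [0,0,0,0],
  ],
)

```text
time_s: 24.33
tcp_pos: [392.9, -118.2, 253.5]
ee_rot: [-0.0, 0.748, 0.664, -0.0]
wrist_force: [0.1, 0.3, 0.1]
gripper_width: 85.5
gripper_force: 0.0
```

```bash
python3 - <<'E'
from h import *
im,d=cams.grab_frame("top");cv2.imwrite("pics/t6.png",im);print(gauge(im=im));st()
E
```

```text
{'tab': array([76.57, -8.51]), 'tab_n': (13, array([ 74., -13.]), array([80., -2.])), 'ptr': array([114.83,   6.87]), 'ptr_n': (8, array([114.,   1.]), array([117.,  11.]))}
t 24.38 tcp [ 393.1 -118.2  253.6] yaw_y -6.76 tilt [-7.e-04  3.e-04 -1.e+00] F [ 0.2  0.9 -0.4] w 85.4 gf 0.0
```

View pics/t6.png

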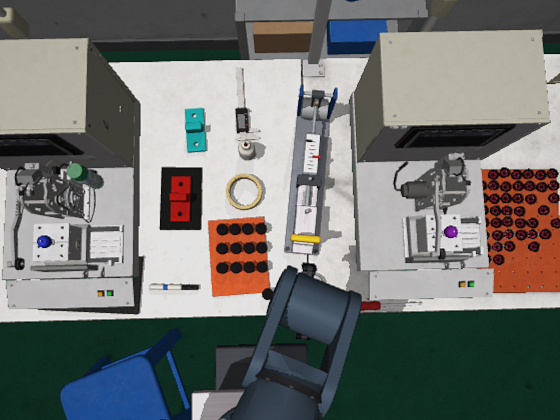

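The plate is centred on the mat (181,198) and the grip is home (305,239). The bottle, tape, pen and screwdriver are where they started; the dish is hidden behind the arm, which stayed well above it.

```bash
python3 -c "
from bench import workorder
print(workorder.sign_off())"
```

```text
the job is handed in; nothing more can be done
None
```

The job is done and handed in at about 24 s: the plate is flat and rib up on the mat, the gauge was held within about 0.5 mm of the set tab for over two seconds, and the grip was eased fully home and released.

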